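# Open the spring lid of the yellow vial reader

## Robot

A 6-joint arm with a two-finger parallel gripper is mounted at the origin on the work surface. World frame = base frame: x ahead of the robot, y to its left, z up, the work surface at z = 0. Lengths are in mm, angles in rad, forces in N, time in s.
With the tool pointing down it reaches from about 300 to 775 mm from the base axis. Payload 14.6 kg.
Tool frame: the origin (TCP) lies at the very end of the fingers, on their centre line; the grasp point (between the pads) lies 19 mm behind it (manip.grip_point_offset is the distance from the TCP to the grasp point, in mm); z points along the fingers, y is the line along which they close (so a half turn about z gives the same grasp; the last joint's range is limited). The gripper opens to 94 mm and grips with 3 to 60 N. Pads are 16 mm wide; open, the fingers measure 119 mm over their backs; the gripper's body (75 mm by 177 mm) begins 78 mm behind the grasp point.
Start: joints at [-1.346, 0.3, 1.521, -0, 1.321, -0.067], TCP at [158.215, -526.742, 205.446] pointing down, gripper open.
Joint ranges: [-3.03, 3.03], [-0.79, 2.21], [0.23, 2.52], [-1.04, 4.18], [0, 3.07], [-2.55, 2.55]. Speed limits (rad/s): [2.22, 2.22, 2.57, 3.14, 3.14, 3.14].

## Interface

Orientations are given as [roll, pitch, yaw] about the fixed x, y, z axes, in that order (R = Rz(yaw) Ry(pitch) Rx(roll)).
In Python, from cell import telemetry, eyes, manip gives the robot as it stands.
- The arm moves only by the tool play_rows, never from a script. Its arguments are lists of equal length, an entry for each row: "translation": the shift along the world's x, y, z in m, a list of three; "yaw": the turn about the world's z in rad. A call has 1 to 12 rows; each row is the pose to reach, as a shift and turn from the pose commanded when the call began; what a row does not reach only later rows make up. A row lasts 1/8 s, in which the tool goes at most 62.5 mm and 10.7 degrees, less where a joint would pass 70% of its speed; a pose out of reach is approached as far as the arm can. A call with a gripper value outside its range is refused whole. "hand" is the opening, from 0 (shut) to 1 (fully open), set as the call begins (left out, the last holds). The fingers move at their own pace and stop on an object; "force" is the grip in N (left out, the last holds). Time passes only in rows, so rows that repeat a pose let the fingers close. It gives the time, the measured TCP pose, the force, the opening and the grip force at its end, in the units of the state.
- telemetry.read_state(): the state, without advancing time (a new reading comes with each control period).
- eyes.camera(name): name is "scene" or "top" or "wrist"; returns a dict with "pixels" (400x640x3 uint8, red, green, blue), "fx", "fy", "cx", "cy" (pixels), "dist_coeffs" ([k1, k2, p1, p2, k3] as OpenCV has them; the pictures are not rectified), "cam_to_world" (4x4, takes a point from camera to world coordinates); the wrist camera has in their place "T_tool_cam" (4x4, takes a point from camera to tool coordinates, whose origin is the TCP and whose axes are the flange's). Camera axes: x right, y up, looking along -z (the intrinsics and any distortion apply to the point x, -y, -z); pixel columns grow to the right and rows downward; lengths in mm; the calibration is good to about 2 mm. A picture is of the moment at which its call begins: read the wrist's pose just before it. There is no depth.
- manip.sign_off(): hands the job in; it is judged then, once.
The state is a dict: "clock": time; "joints": joint angles; "qd": joint speeds; "effort": joint torques, N m; "eef_pos": TCP position; "eef_rot": TCP orientation; "wrist_force": force on the tool from outside, world axes, zero at the start; "moment": the same for the moment, N m; "finger_gap": finger opening in mm; "finger_force": force on a finger pad.
Only numpy, scipy, OpenCV 4.12 (cv2) and the standard library are available. Lean on these libraries where they do the work, as an engineer would, in place of code of your own. Each camera call takes 0.05 s, during which the arm holds its last target. There are 200 camera calls.

## Task

Open the reader with the yellow lid: press down its orange release tab at the front so that the lid springs up, then push the lid back with the fingers until it is fully open against its stop, let go and move clear. Leave the reader with the blue lid shut, and do not pick up, knock or shift any of the loose things around.

Things in the scene. Friction and masses are not known exactly. Their poses are not given: they have to be found in the camera images.
- yellow_reader: Vial reader with a yellow lid, fixed to the bench: white housing 150 mm wide (y), 85 mm high, from 65 mm in front of to 90 mm behind its origin; on top a lid 115 mm front to back, 140 wide, 14 thick; at the front an orange release tab. Origin: at bench level, under its middle; z up, -x its front (tab, robot side), +x its rear (hinge).
- yellow_tab_top (a point): Centre of the upper face of the yellow reader's orange release tab, a flat pad 30 mm (front to back) by 34 mm wide and 7 mm thick, 80 mm above the bench, 107.5 mm in front of the reader's origin. Free air under it; a hook 30 mm wide rises 30 mm behind the pad's centre to 101 mm above the bench.
- yellow_tab (a joint): Rocking angle of the yellow reader's release tab in rad: 0 at rest, up to 0.28 at its stop. It is pressed down, turning about a pin 33 mm behind the pad's centre; its hook lets the lid go at about 0.18 (pad centre 6 mm down; stop at 9 mm). A spring resists with 1.5 N at first, 4 N at the stop, and brings the tab back up.
- yellow_lid (a joint): Opening angle of the yellow lid in rad: 0 shut and latched, 1.75 fully open against its stop (leaning 10 degrees back past upright). Once unlatched a spring lifts it in under a second to somewhere between 0.4 and 1.0, where it stays; from there the hinge is lightly stiff (about 1 N at the edge), so it stays where it is pushed.
- yellow_hinge (a point): Middle of the yellow lid's hinge line (along the reader's y), at the rear end of the lid's underside, 86 mm above the bench and 55 mm behind the reader's origin. The underside is flat and passes through the hinge line; the rest of the lid's 14 mm is above it.
- yellow_edge (a point): Middle of the free front edge of the yellow lid, on its underside, 115 mm from the hinge line; it moves with the lid. A steel tongue 30 mm wide and 5 mm thick stands 6 mm out from the edge there.
- blue_reader: Vial reader with a blue lid, fixed to the bench: white housing 150 mm wide (y), 85 mm high, from 65 mm in front of to 90 mm behind its origin; on top a lid 115 mm front to back, 140 wide, 14 thick; at the front an orange release tab. Origin: at bench level, under its middle; z up, -x its front (tab, robot side), +x its rear (hinge). Built like the yellow one.
- blue_lid (a joint): Opening angle of the blue lid in rad: 0 shut and latched, 1.75 fully open. It must stay shut.
- vial_a: Amber culture vial with a blue cap, 36 mm across, 115 mm high, standing loose. Origin at the centre of its underside. Bystander.
- vial_b: Amber culture vial with a yellow cap, 36 mm across, 115 mm high, standing loose. Origin at the centre of its underside. Bystander.
- cup: White specimen jar with a red cap, 58 mm across, 65 mm high, standing loose. Origin at the centre of its underside. Bystander.
- tip_box: Green closed box, 85 x 120 x 55 mm, loose. Origin at the centre of its underside. Bystander.
- glove_box: Brown and blue carton, 120 x 120 x 70 mm, loose. Origin at the centre of its underside. Bystander.
- timer: White lab timer with two coloured buttons, 60 x 60 x 18 mm, lying loose. Origin at the centre of its underside. Bystander.
- marker: Black and white marker pen, 130 x 14 x 14 mm, lying loose along its x. Origin at the centre of its underside. Bystander.

How it is judged (in metres and radians):
On the way, in this order (a step that is already met when the one before it is completed fails the run):
1. the yellow reader's release tab is pressed down (value of joint yellow_tab above 0.12 rad and contact force between the fingers and yellow_tab above 0.3 N).
2. the yellow lid springs up (value of joint yellow_lid above 0.3 rad), for 0.1 s.
3. the yellow lid is pushed fully open (value of joint yellow_lid above 1.62 rad), for 0.1 s.
At the end, for the whole second after the job is handed in: The yellow lid stands still, open by more than 1.62 rad (its stop is at 1.75), its release tab is back up (below 0.06 rad), the blue lid is shut (below 0.05 rad), and every loose thing is within 30 mm of where it was (value of joint yellow_lid above 1.62 rad and value of joint yellow_tab below 0.06 rad and value of joint blue_lid below 0.05 rad and velocity of joint yellow_lid between -0.1 and 0.1 rad/s and distance of each of vial_a, vial_b, cup, tip_box, glove_box, timer, marker from where it was at the start of the episode below 0.03 m); the robot touches nothing.
It fails at once if the reader with the blue lid is opened (value of joint blue_lid above 0.1 rad).
It fails at once if a loose bystander is lifted, carried, knocked or shifted by more than 30 mm (distance of any of vial_a, vial_b, cup, tip_box, glove_box, timer, marker from where it was at the start of the episode above 0.03 m).
It also fails if it takes over 45 s, if anything falls off the work surface, if the arm or the gripper's body presses on something with over 40 N, if the wrist force passes 120 N, or if a joint passes its speed limit or range.

## Working session

There is one attempt and no reset: what is moved stays moved. The work goes in short steps, Python scripts to look and compute and a tool call to move; the robot and the scene stay as the last step left them, time stands still between calls to the robot, and variables do not carry over. Pictures are saved under pics/ and viewed, at most 10 in all, crops included, and the job is handed in when it is done.

Besides the shell and the picture viewer there is one more tool, called after ">>>" as name([rows], argument=value, ...), one row to a line, values as JSON. play_rows: Moves the arm, as the interface text tells. Its arguments: {"type":"object","properties":{"translation":{"type":"array","items":{"type":"array","items":{"type":"number"}}},"yaw":{"type":"array","items":{"type":"number"}},"hand":{"type":"number"},"force":{"type":"number"}},"required":["translation","yaw"]}

```bash
mkdir -p pics
python3 - <<'E'
from cell import telemetry, eyes, manip
import cv2,pickle
s=telemetry.read_state();print(s['clock'],s['eef_pos'],s['eef_rot'],s['finger_gap'])
for n in("scene","top"):
    c=eyes.camera(n);pickle.dump(c,open(n+'.pkl','wb'));cv2.imwrite(f'pics/{n}0.png',c['pixels'][:,:,::-1])
    print(n,c['fx'],c['cx'],c['cy'],c['dist_coeffs'],c['cam_to_world'])
E
```

```text
0.0 [ 158.15935486 -526.484574    204.85616202] [-3.14036718e+00 -1.08003419e-04  2.91776700e-01] 93.95579860531369
scene 509.9997582108464 312.53020129985913 204.09011640441514 [-0.04161589  0.          0.          0.          0.        ] [[-7.74405971e-01 -5.16129930e-01  3.65930713e-01  1.00113103e+03]
 [ 6.32573495e-01 -6.42675270e-01  4.32225948e-01  5.91583221e+02]
 [ 1.20898713e-02  5.66196426e-01  8.24181681e-01  1.21507721e+03]
 [ 0.00000000e+00  0.00000000e+00  0.00000000e+00  1.00000000e+00]]
top 399.6581708052508 317.27611139994525 191.34385988554615 [-0.08844543  0.          0.          0.          0.        ] [[-2.25689942e-02  9.94215166e-01 -1.05008783e-01  3.65554888e+02]
 [-9.99672483e-01 -2.37101085e-02 -9.63107009e-03  3.18624307e+00]
 [-1.20651256e-02  1.04757028e-01  9.94424657e-01  1.27353488e+03]
 [ 0.00000000e+00  0.00000000e+00  0.00000000e+00  1.00000000e+00]]
```

View pics/scene0.png

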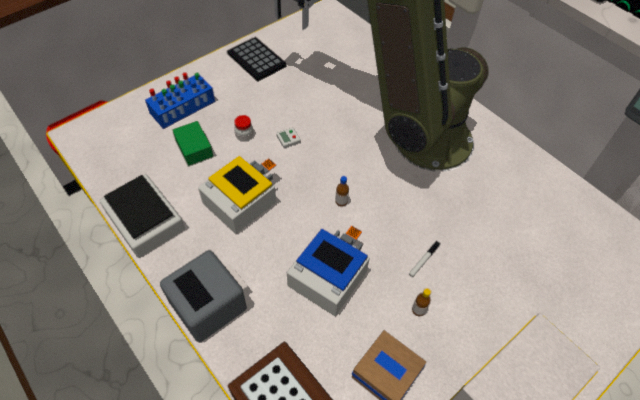

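View pics/top0.png

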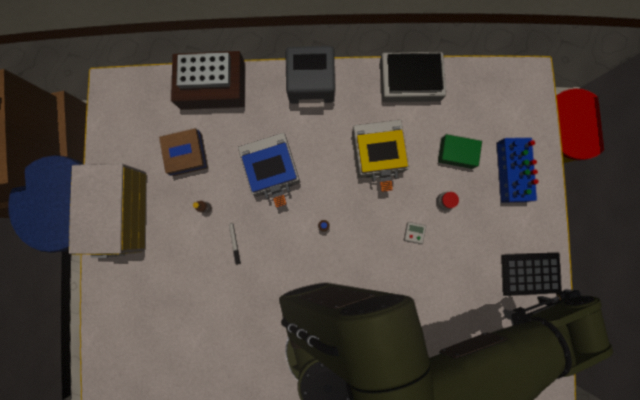

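The scene view shows the yellow reader at about (238,190) with its tab at (268,165). The top view shows its lid at (381,150) and its tab at (386,185). I'll enlarge both.

Run:
```python
import cv2,numpy as np
a=cv2.imread('pics/top0.png')[115:200,340:425];b=cv2.imread('pics/scene0.png')[145:235,195:285]
f=lambda i:cv2.resize(i,None,fx=390/i.shape[1],fy=390/i.shape[1],interpolation=cv2.INTER_CUBIC)
cv2.imwrite('pics/crop.png',np.hstack([f(a),f(b)]))
```

```text
(no output)
```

View pics/crop.png

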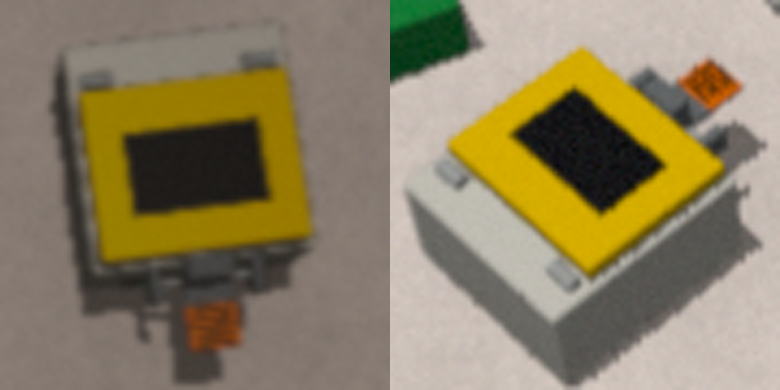

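```bash
cat > h.py <<'E'
import cv2,numpy as np,pickle
def proj(c,P):
    T=np.linalg.inv(c['cam_to_world']);p=(np.atleast_2d(P)@T[:3,:3].T+T[:3,3])*[1,-1,-1]
    K=np.array([[c['fx'],0,c['cx']],[0,c['fy'],c['cy']],[0,0,1.]])
    return cv2.projectPoints(p,np.zeros(3),np.zeros(3),K,np.array(c['dist_coeffs'],float))[0][:,0]
def world(q,P):
    x,y,a=q;c,s=np.cos(a),np.sin(a);P=np.atleast_2d(P).astype(float)
    return P@np.array([[c,-s,0],[s,c,0],[0,0,1]]).T+[x,y,0]
E
python3 - <<'E'
from h import *
from scipy.optimize import least_squares as ls
# rear-left, rear-right, front-right, front-left lid top; tab centre
M=np.array([[55,70,100],[55,-70,100],[-60,-70,100],[-60,70,100],[-107.5,0,80]])
t=(np.array([[82,95],[285,70],[312,237],[103,262],[214,326]])+.5)/4.588-.5+[340,115]
s=(np.array([[200,275],[60,147],[195,47],[334,165],[321,84]])+.5)/4.3333-.5+[195,145]
C=[pickle.load(open(n+'.pkl','rb')) for n in('top','scene')]
for sel in ([0],[1],[0,1]):
    f=lambda q:np.concatenate([(proj(C[i],world(q,M))-(t,s)[i]).ravel() for i in sel])
    r=ls(f,[600,-150,0],x_scale=[10,10,.1]);print(r.x,np.round(r.fun,1))
for P in ([-107.5,0,80],[55,0,86],[-60,0,86]):print(world(r.x,P))
E
```

```text
[ 6.09850536e+02 -1.82250099e+02  1.00335218e-01] [-1.  -0.6  0.8 -0.7  0.6  0.3 -0.3  0.6 -0.   0.3]
[ 6.13958351e+02 -1.77401016e+02  1.08760634e-01] [ 0.2 -0.1 -1.  -0.5 -0.4 -0.2  1.2  0.5  0.   0.1]
[ 6.11742673e+02 -1.80265637e+02  1.04566549e-01] [-1.7 -1.1 -0.  -1.3 -0.  -0.4 -0.9  0.1 -0.6 -0.3  0.1 -1.3 -0.9 -1.6
 -0.2 -1.2  1.2 -0.4  0.2 -0.8]
[[ 504.82984941 -191.48606694   80.        ]]
[[ 666.44225786 -174.52495152   86.        ]]
[[ 552.07039957 -186.52820243   86.        ]]
```

>>> play_rows([
  [0.03,0.03,0],
  [0.06,0.058,0],
  [0.095,0.092,0],
  [0.13,0.126,0],
  [0.165,0.16,0],
  [0.2,0.193,0],
  [0.235,0.227,0],
  [0.27,0.26,0],
  [0.305,0.294,0],
  [0.33,0.32,0],
  [0.345,0.335,0],
  [0.345,0.335,0],
], yaw=[-0.02,-0.04,-0.06,-0.08,-0.1,-0.12,-0.14,-0.16,-0.18,-0.187,-0.187,-0.187], hand=0, force=10)

```text
clock: 1.6
eef_pos: [503.6, -190.9, 205.0]
eef_rot: [-3.141, 0.001, 0.107]
wrist_force: [-0.9, -0.2, -0.1]
finger_gap: 0.9
finger_force: 0.0
```

>>> play_rows([
  [0,0,-0.03],
  [0,0,-0.06],
  [0,0,-0.09],
  [0,0,-0.105],
  [0,0,-0.105],
  [0,0,-0.105],
], yaw=[0,0,0,0,0,0])

```text
clock: 2.35
eef_pos: [503.6, -192.2, 101.6]
eef_rot: [3.141, -0.001, 0.105]
wrist_force: [-0.6, 0.2, -1.0]
finger_gap: 0.4
finger_force: 0.0
```

Run:
```python
from h import *
from cell import telemetry, eyes
s=telemetry.read_state();print(s['clock'],s['eef_pos'],s['eef_rot'],s['finger_gap'],s['wrist_force'])
o=[]
for n,(x,y) in (("scene",(175,80)),("top",(310,100))):
    c=eyes.camera(n);o.append(cv2.resize(np.ascontiguousarray(c['pixels'][y:y+130,x:x+130,::-1]),(390,390),interpolation=cv2.INTER_CUBIC))
cv2.imwrite('pics/a1.png',np.hstack(o))
```

```text
2.35 [ 503.60462376 -192.17363     101.58002144] [ 3.14076287e+00 -1.33042544e-03  1.04579952e-01] 0.4455582471532263 [-0.58242385  0.15608602 -0.97755519]
```

View pics/a1.png

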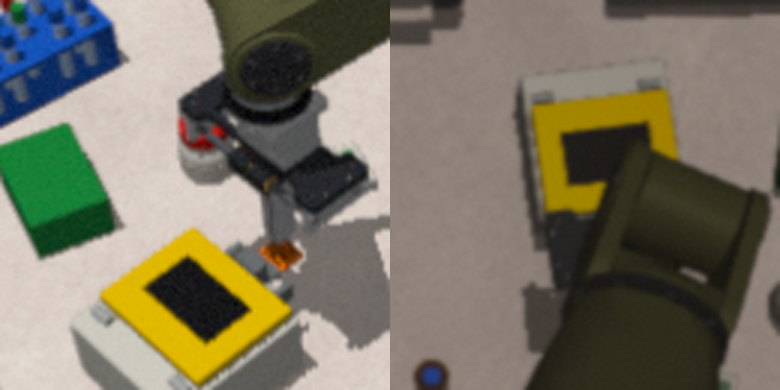

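The closed fingers are over the orange tab, at (280,250) in the left crop. Next I press.

>>> play_rows([
  [0,0,-0.01],
  [0,0,-0.018],
  [0,0,-0.022],
  [0,0,-0.025],
  [0,0,-0.027],
  [0,0,-0.028],
  [0,0,-0.028],
], yaw=[0,0,0,0,0,0,0])

```text
clock: 3.32
eef_pos: [502.9, -191.8, 72.5]
eef_rot: [-3.141, 0.001, 0.105]
wrist_force: [-5.7, -0.0, 5.4]
finger_gap: 0.6
finger_force: 3.3
```

Run:
```python
from h import *
from cell import telemetry, eyes
o=[]
for n,(x,y) in (("scene",(175,80)),("top",(310,100))):
    c=eyes.camera(n);o.append(cv2.resize(np.ascontiguousarray(c['pixels'][y:y+130,x:x+130,::-1]),(390,390),interpolation=cv2.INTER_CUBIC))
cv2.imwrite('pics/a2.png',np.hstack(o))
```

```text
(no output)
```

View pics/a2.png

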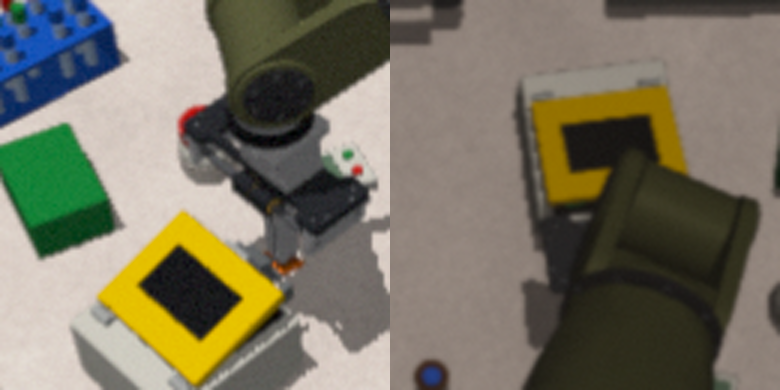

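The lid has let go and is rising. Its front edge is now clear of the housing, at about (280,300) in the left crop. I'll wait a moment, back off toward -x and up, then look again.

>>> play_rows([
  [0,0,0],
  [0,0,0],
  [0,0,0],
  [0,0,0],
  [0,0,0],
  [0,0,0],
], yaw=[0,0,0,0,0,0])

```text
clock: 4.18
eef_pos: [502.9, -191.8, 72.5]
eef_rot: [-3.141, 0.001, 0.105]
wrist_force: [-5.7, -0.4, 5.1]
finger_gap: 0.7
finger_force: 3.2
```

>>> play_rows([
  [0,0,0.01],
  [0,0,0.02],
  [-0.01,0,0.035],
  [-0.02,0,0.04],
  [-0.02,0,0.04],
  [-0.02,0,0.04],
], yaw=[0,0,0,0,0,0])

```text
clock: 4.92
eef_pos: [483.2, -191.7, 112.2]
eef_rot: [-3.141, 0.0, 0.105]
wrist_force: [-0.6, 0.4, 0.9]
finger_gap: 0.5
finger_force: 0.0
```

Run:
```python
from h import *
from cell import telemetry, eyes
o=[]
for n,(x,y) in (("scene",(175,80)),("top",(310,100))):
    c=eyes.camera(n);pickle.dump(c,open(n+'3.pkl','wb'));o.append(cv2.resize(np.ascontiguousarray(c['pixels'][y:y+130,x:x+130,::-1]),(390,390),interpolation=cv2.INTER_CUBIC))
cv2.imwrite('pics/a3.png',np.hstack(o))
for th in(.3,.4,.5,.6,.7,.8,.9,1.0):
  P=[[55-115*np.cos(th)-14*np.sin(th),y,86+115*np.sin(th)+14*np.cos(th)] for y in(70,-70)]
  W=world([611.7,-180.3,.1046],P)
  print(th,((proj(pickle.load(open('scene3.pkl','rb')),W)-[175,80])*3).round().tolist(),((proj(pickle.load(open('top3.pkl','rb')),W)-[310,100])*3+[390,0]).round().tolist())
```

```text
0.3 [[291.0, 285.0], [189.0, 200.0]] [[547.0, 209.0], [690.0, 191.0]]
0.4 [[288.0, 279.0], [185.0, 194.0]] [[547.0, 205.0], [692.0, 186.0]]
0.5 [[284.0, 275.0], [181.0, 190.0]] [[548.0, 199.0], [693.0, 181.0]]
0.6 [[280.0, 272.0], [176.0, 186.0]] [[548.0, 192.0], [695.0, 174.0]]
0.7 [[274.0, 269.0], [170.0, 183.0]] [[548.0, 185.0], [696.0, 166.0]]
0.8 [[268.0, 268.0], [163.0, 182.0]] [[548.0, 176.0], [696.0, 157.0]]
0.9 [[261.0, 269.0], [156.0, 181.0]] [[547.0, 167.0], [697.0, 148.0]]
1.0 [[253.0, 270.0], [147.0, 182.0]] [[547.0, 156.0], [697.0, 138.0]]
```

View pics/a3.png

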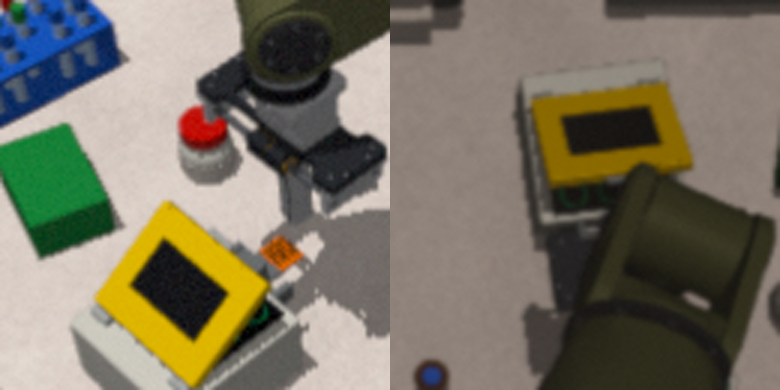

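The lid stands at about 0.7 rad (front corners at (550,185) and (690,165) in the right crop) and the tab is back up. Next I push under the lid edge and backward.

>>> play_rows([
  [0.015,0.0016,0.013],
  [0.035,0.0037,0.014],
  [0.055,0.0058,0.015],
  [0.07,0.0073,0.015],
  [0.082,0.0086,0.018],
  [0.094,0.0098,0.021],
  [0.106,0.011,0.025],
  [0.116,0.012,0.03],
  [0.126,0.0132,0.034],
  [0.136,0.0142,0.038],
  [0.146,0.0153,0.038],
  [0.148,0.0155,0.038],
], yaw=[0,0,0,0,0,0,0,0,0,0,0,0])

```text
clock: 6.52
eef_pos: [631.7, -176.1, 150.0]
eef_rot: [-3.141, 0.0, 0.105]
wrist_force: [-0.6, 0.2, 1.1]
finger_gap: 0.4
finger_force: 0.2
```

>>> play_rows([
  [0.008,0.0008,0],
  [0.016,0.0017,0],
  [0.022,0.0023,0],
  [0.026,0.0027,0],
  [0.029,0.003,0],
  [0.029,0.003,0],
], yaw=[0,0,0,0,0,0])

```text
clock: 7.28
eef_pos: [660.3, -173.2, 150.3]
eef_rot: [-3.142, -0.0, 0.105]
wrist_force: [-0.4, -0.2, -1.0]
finger_gap: 0.6
finger_force: 0.0
```

>>> play_rows([
  [0.002,0.0002,0],
  [0.004,0.0004,0],
  [0.004,0.0004,0],
], yaw=[0,0,0])

```text
clock: 7.65
eef_pos: [664.3, -172.8, 150.4]
eef_rot: [3.142, -0.0, 0.105]
wrist_force: [-0.1, 0.1, 0.8]
finger_gap: 0.7
finger_force: 0.1
```

Run:
```python
from h import *
from cell import telemetry, eyes
o=[]
for n,(x,y) in (("scene",(155,80)),("top",(310,70))):
    c=eyes.camera(n);o.append(cv2.resize(np.ascontiguousarray(c['pixels'][y:y+130,x:x+130,::-1]),(390,390),interpolation=cv2.INTER_CUBIC))
cv2.imwrite('pics/a4.png',np.hstack(o))
```

```text
(no output)
```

View pics/a4.png

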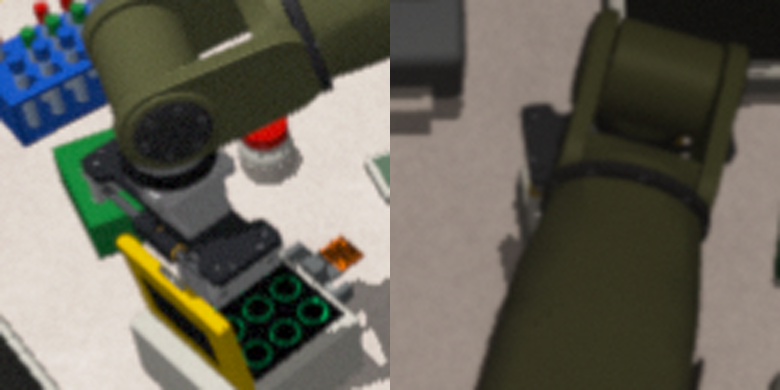

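The lid is about upright (yellow edge from (125,240) to (240,380) in the left crop), and I see no stop force yet. I'll push on in small steps.

>>> play_rows([
  [0.002,0.0002,0],
  [0.003,0.0003,0],
  [0.003,0.0003,0],
], yaw=[0,0,0])

```text
clock: 8.12
eef_pos: [667.3, -172.5, 150.4]
eef_rot: [-3.142, -0.0, 0.105]
wrist_force: [-1.0, 0.3, 0.1]
finger_gap: 0.2
finger_force: 0.2
```

>>> play_rows([
  [0.001,0.0001,0],
  [0.002,0.0002,0],
  [0.002,0.0002,0],
], yaw=[0,0,0])

```text
clock: 8.5
eef_pos: [668.6, -172.4, 150.3]
eef_rot: [-3.141, 0.002, 0.105]
wrist_force: [-7.2, -0.3, 1.2]
finger_gap: 0.2
finger_force: 3.3
```

>>> play_rows([
  [0.001,0.0001,0],
  [0.002,0.0002,0],
  [0.002,0.0002,0],
], yaw=[0,0,0])

```text
clock: 8.88
eef_pos: [669.1, -172.4, 150.2]
eef_rot: [-3.14, 0.006, 0.104]
wrist_force: [-20.0, 0.4, 5.2]
finger_gap: 0.4
finger_force: 10.1
```

The force shows the lid is against its stop. Now I retreat.

>>> play_rows([
  [-0.006,-0.0006,0],
  [-0.02,-0.002,0],
  [-0.05,-0.005,0],
  [-0.09,-0.009,0],
  [-0.13,-0.0135,0],
  [-0.17,-0.018,0],
  [-0.21,-0.022,0.02],
  [-0.25,-0.026,0.05],
  [-0.28,-0.028,0.08],
  [-0.3,-0.03,0.1],
  [-0.3,-0.03,0.1],
  [-0.3,-0.03,0.1],
], yaw=[0,0,0,0,0,0,0,0,0,0,0,0])

```text
clock: 10.38
eef_pos: [371.6, -202.0, 249.7]
eef_rot: [-3.141, 0.0, 0.105]
wrist_force: [0.0, -0.3, 0.6]
finger_gap: 0.2
finger_force: 0.0
```

Run:
```python
from h import *
from cell import telemetry, eyes
print(telemetry.read_state()['wrist_force'])
o=[]
for n,(x,y) in (("scene",(155,80)),("top",(310,70))):
    c=eyes.camera(n);pickle.dump(c,open(n+'5.pkl','wb'));o.append(cv2.resize(np.ascontiguousarray(c['pixels'][y:y+130,x:x+130,::-1]),(390,390),interpolation=cv2.INTER_CUBIC))
    for th in(1.5,1.62,1.75):
      P=[[55-115*np.cos(th),y2,86+115*np.sin(th)] for y2 in(70,-70)]
      print(n,th,((proj(c,world([611.7,-180.3,.1046],P))-[x,y])*3).round().tolist())
cv2.imwrite('pics/a5.png',np.hstack(o))
```

```text
[ 0.03576109 -0.29226708  0.55330422]
scene 1.5 [[252.0, 306.0], [147.0, 214.0]]
scene 1.62 [[240.0, 316.0], [134.0, 223.0]]
scene 1.75 [[226.0, 327.0], [121.0, 234.0]]
top 1.5 [[148.0, 174.0], [298.0, 156.0]]
top 1.62 [[146.0, 160.0], [296.0, 141.0]]
top 1.75 [[143.0, 145.0], [293.0, 126.0]]
```

View pics/a5.png

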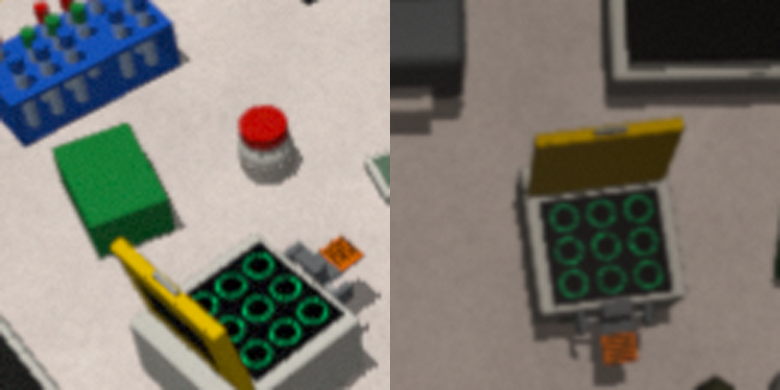

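The lid's underside edge runs from (535,147) to (682,132) in the right crop, which fits about 1.73 rad, at the stop. The tab is up, and the jar and green box have not moved.

```bash
python3 -c "
from cell import manip
print(manip.sign_off())"
```

```text
the job is handed in; nothing more can be done
None
```

The yellow reader's lid is fully open against its stop, with its tab back up, the arm clear and the job handed in; I never went near the blue reader, and the jar and green box look unmoved, though I did not re-check the other loose things before handing in.

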